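Seat the keyed burr holder in the sprung bayonet socket and hold it home

TASK

Take the chrome burr holder out of the blue rack, put its keyed shank into the steel socket on the surface plate, turn it until the key slips into the keyway, and keep pushing against the ejector spring until the flange is fully home on the socket's rim. Finish still gripping the holder and pressing it fully home, upright and still: do not let go, because the spring would lift it again. Leave the impeller, the jar lid, the ejector pin and the stone case undisturbed.

Things in the scene. Friction and masses are not known exactly. Their poses are not given: they have to be found in the camera images.
- holder_grip (a point): Chrome burr holder, loose, 0.25 kg, upright in the rack: point on its axis, half-way up its head. z up, x towards its key (red marks on the head's +x face and flange). The head has flats across y, 26 mm apart, 30 mm long in x, from 21 mm below to 20 mm above this point; dark nut up to 30 mm above it. Flange: diameter 48 mm, 5 mm thick, underside 26 mm below this point.
- holder_pilot (a point): The holder's shank, below its flange (hidden in the rack): diameter 24 mm, 36 mm long; its nose tapers over the last 6 mm to 15 mm. This point is the centre of its lower end; axes as holder_grip. On its +x side sits the key, 6 mm wide, reaching 17 mm from the axis; its lower end is 14 mm above this point, so the last 14 mm are a plain round pilot.
- rack_hole (a point): Blue plastic rack, a fixed block 85 x 85 mm, 60 mm high: this point is the centre of its 38 mm through hole, on its top face. The holder's flange rests on this face and its shank hangs in the hole with play.
- socket_mouth (a point): Fixed steel bayonet socket, 70 mm high, upper part 62 mm wide, base 92 mm: centre of its mouth, level with the flat rim. z up, x towards the keyway. Bore 26.4 mm (1.2 mm play all round). With the key off the keyway the holder stands with its key on the rim, the pilot 14 mm deep. Home: flange on the rim, the holder's axes agree with these.
- socket_keyway (a point): The socket's keyway, a slot 9 mm wide in the bore's wall, open at the top, reaching 19.5 mm from the bore's axis: point in the slot at rim level, 16 mm from the bore's axis. A red mark on the rim lies just outside it. The key enters only within about 6 degrees of it.
- ejector (a joint): Sprung brass plunger in the bottom of the socket's bore: how far it is pressed down, in m. 0 when free (its top 26 mm below the rim), 0.010 with the holder fully home. The spring takes about 6 N to start and 12 N at home, more than the holder's weight: let go, the holder rises by nearly 10 mm.
- impeller: Pale grey nylon impeller, diameter 72 mm, 28 mm high, loose, not to be disturbed; origin at the centre of its underside.
- jar_lid: Red polypropylene jar lid, diameter 70 mm, 15 mm high, loose, not to be disturbed; origin at the centre of its underside.
- ejector_pin: Hardened steel ejector pin standing on its head (head diameter 24 mm, pin diameter 10 mm, 60 mm high), loose, not to be disturbed; origin at the centre of its underside.
- stone_case: Green abrasive stone in a walnut case, 120 x 50 x 26 mm, long along its x, loose, not to be disturbed; origin at the centre of its underside.
Not all that is in view belongs to the job. What is shaped like the part that bears holder_grip but yellow is not meant.

How it is judged (in metres and radians):
On the way, in this order (a step that is already met when the one before it is completed fails the run):
1. the holder is lifted clear of the rack (z of holder_grip in the frame of rack_hole above 0.062 m), for 0.1 s.
2. the key has slipped into the socket's keyway (z of holder_grip in the frame of socket_mouth below 0.043 m and horizontal distance between holder_grip and socket_mouth below 0.004 m and angle between the x axis of holder_grip and the x axis of socket_mouth, either way round below 0.2 rad), for 0.1 s.
At the end, for the whole second after the job is handed in: The holder is in the socket with its key in the keyway, flange within 2 mm of the rim, on the socket's axis within 4 mm, upright within 0.08 rad, pressing the ejector down more than 7.5 mm, still, and still held between the fingers (grip force over 3 N, grasp within 35 mm of the head's centre) (z of holder_grip in the frame of socket_mouth below 0.028 m and horizontal distance between holder_grip and socket_mouth below 0.004 m and angle between the x axis of holder_grip and the x axis of socket_mouth, either way round below 0.2 rad and angle between holder_grip's own z axis and vertical below 0.08 rad and value of joint ejector above 0.0075 m and contact force between holder and the fingers above 3 N and distance between the grasp point and holder_grip below 0.035 m and linear speed of holder below 0.02 m/s); the arm keeps its last pose, push and grip.
It fails at once if a bystander is disturbed (moved more than 25 mm, or the pin tipped over) (distance of any of impeller, jar_lid, ejector_pin, stone_case from where it was at the start of the episode above 0.025 m or angle between ejector_pin's own z axis and vertical above 0.5 rad).
It also fails if it takes over 45 s, if anything falls off the work surface, if the arm or the gripper's body presses on something with over 40 N, if the wrist force passes 120 N, or if a joint passes its speed limit or range.

ROBOT

A 6-joint arm with a two-finger parallel gripper is mounted at the origin on the work surface. World frame = base frame: x ahead of the robot, y to its left, z up, the work surface at z = 0. Lengths are in mm, angles in rad, forces in N, time in s.
With the tool pointing down it reaches from about 350 to 775 mm from the base axis. Payload 7.3 kg.
Tool frame: the origin (TCP) lies at the very end of the fingers, on their centre line; the grasp point (between the pads) lies 19 mm behind it; x points along the fingers, y is the direction in which the jaws open and shut, and the axes are right-handed (so a half turn about x gives the same grasp; the last joint's range is limited). The gripper opens to 92 mm and grips with 3 to 60 N. Pads are 19 mm wide; open, the fingers measure 130 mm over their backs; the gripper's body (75 mm by 190 mm) begins 47 mm behind the grasp point.
Start: joints at [1.199, 0.342, 1.524, -0, 1.275, -0.146], TCP at [117.524, 511.696, 226.741] pointing down, gripper open.
Joint ranges: [-2.53, 2.53], [-0.77, 2.02], [0.04, 2.7], [-1, 4.14], [0.28, 2.66], [-3.11, 3.11]. Speed limits (rad/s): [2.57, 2.57, 3.14, 3.14, 3.14, 3.14].

INTERFACE

Orientations are given as [roll, pitch, yaw] about the fixed x, y, z axes, in that order (R = Rz(yaw) Ry(pitch) Rx(roll)).
In Python, from plant import sensors, capture, bot gives the robot as it stands.
- The arm moves only by the shell command python3 -m crank 'ROWS' [OPENING]. ROWS is JSON, a list of rows, each an object of numbers: "dx", "dy", "dz": the shift along the tool's x, y, z in cm; "spin": the turn about the tool's x in rad. A call has 1 to 20 rows; each row is the pose to reach, as a shift and turn from the pose commanded when the call began, along the tool's axes at that moment; what a row does not reach only later rows make up. A row lasts 1/12 s, in which the tool goes at most 41.7 mm and 7.16 degrees, less where a joint would pass 70% of its speed; a pose out of reach is approached as far as the arm can. A call with a gripper value outside its range is refused whole. OPENING is the opening in per cent of the stroke, from 0 (shut) to 100 (fully open), set as the call begins (- or left out, the last holds). The fingers move at their own pace and stop on an object; the grip force is fixed at half the most. Time passes only in rows, so rows that repeat a pose let the fingers close. It gives the time, the measured TCP pose, the force and the opening at its end, in the units of the state.
- sensors.get_obs(): the state, without advancing time (a new reading comes with each control period).
- capture(name): name is "scene" or "side" or "wrist"; returns a dict with "frame" (400x640x3 uint8, blue, green, red), "vfov" (degrees; the focal length in pixels is half the picture's height over the tangent of half this angle, whatever the lens; pixels are square), "cx", "cy" (the principal point, pixels), "view" (4x4, takes a point from world to camera coordinates); the wrist camera has in their place "mount" (4x4, takes a point from camera to tool coordinates, whose origin is the TCP and whose axes are the tool frame's). Camera axes: x right, y down, z forward; pixel columns grow to the right and rows downward; lengths in mm; the calibration is good to about 2 mm. A picture is of the moment at which its call begins: read the wrist's pose just before it. There is no depth.
- bot.close_job(): hands the job in, once; it reports no verdict.
The state is a dict: "time": time; "joint_positions": joint angles; "dq": joint speeds; "tau": joint torques, N m; "tool_pos": TCP position; "tcp_rot": TCP orientation; "contact_force": force on the tool from outside, world axes, zero at the start; "moment": the same for the moment, N m; "grip_width": finger opening in mm.
Only numpy, scipy, OpenCV 4.12 (cv2) and the standard library are available. Lean on these libraries where they do the work, as an engineer would, in place of code of your own. Each camera call takes 0.05 s, during which the arm holds its last target.

## Working session

There is one attempt and no reset: what is moved stays moved. The work goes in short steps, Python scripts to look and compute and a shell command to move; the robot and the scene stay as the last step left them, time stands still between calls to the robot, and variables do not carry over. Pictures are saved under pics/ and viewed, and the job is handed in when it is done.

```bash
ls; mkdir -p pics; python3 - <<'E'
from plant import sensors, capture, bot
import cv2,numpy as np
print(sensors.get_obs())
for n in ["scene","side","wrist"]:
    c=capture(n); cv2.imwrite(f"pics/{n}0.png",c["frame"])
    print(n,{k:(np.round(v,4).tolist() if hasattr(v,'tolist') else v) for k,v in c.items() if k!="frame"})
E
```

```text
pics
{'time': 0.0, 'joint_positions': array([ 1.19898630e+00,  3.42754008e-01,  1.52501717e+00, -5.29648435e-06,
        1.27537373e+00, -1.46005369e-01]), 'dq': array([ 2.63105298e-04,  5.59559502e-05,  1.68429953e-03, -4.04150618e-04,
        1.09064096e-03,  7.59444068e-04]), 'tau': array([ 1.45920269e-03, -4.31238449e+01, -2.44223267e+01,  7.19418470e-02,
        5.59475936e-02, -1.66351938e-04]), 'tool_pos': array([117.37838288, 511.29986632, 226.02866309]), 'tcp_rot': array([-1.71353893,  1.56924407, -1.93934205]), 'contact_force': array([ 0.33253011, -0.62989971, -0.45870253]), 'moment': array([ 0.04351918,  0.00752441, -0.00658215]), 'grip_width': 91.8527801284993}
scene {'vfov': 57.23446065420736, 'cx': 327.2608896363319, 'cy': 188.22108468063317, 'view': [[-0.8367, 0.5475, 0.007, 433.4043], [0.3722, 0.5781, -0.7261, -34.6535], [-0.4016, -0.605, -0.6875, 1080.8429], [0.0, 0.0, 0.0, 1.0]]}
side {'vfov': 45.80105853989829, 'cx': 321.68672251764195, 'cy': 204.36005461712082, 'view': [[0.7609, -0.6487, -0.0175, -413.4188], [-0.356, -0.3948, -0.847, 221.8933], [0.5425, 0.6507, -0.5313, 1144.5868], [0.0, 0.0, 0.0, 1.0]]}
wrist {'vfov': 64.6509181449241, 'cx': 323.2227903113336, 'cy': 199.94371196643, 'mount': [[-0.0011, -0.3076, 0.9515, -157.5554], [1.0, 0.0002, 0.0012, -0.143], [-0.0005, 0.9515, 0.3076, -83.5357], [0.0, 0.0, 0.0, 1.0]]}
```

View pics/scene0.png

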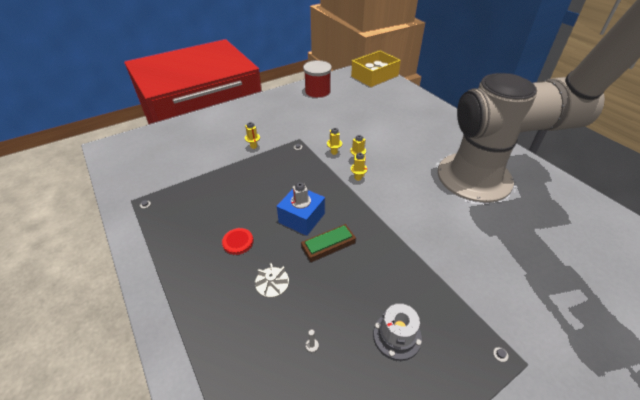

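View pics/side0.png

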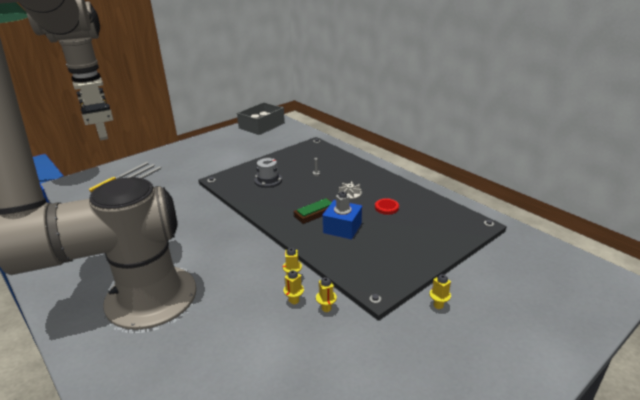

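View pics/wrist0.png

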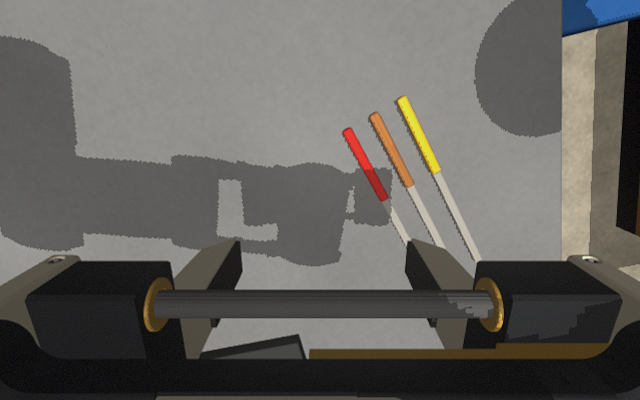

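The chrome holder stands in the blue rack at scene (300,194) / side (342,203). The look-alikes are yellow, at scene (252,135), (334,141), (358,147) and (359,166). The socket is at scene (400,320) / side (267,170). Next I'll crop closely to confirm.

```bash
python3 - <<'E'
import cv2,numpy as np
s=cv2.imread("pics/scene0.png");d=cv2.imread("pics/side0.png")
def crop(im,x,y,w,h,k):return cv2.resize(im[y:y+h,x:x+w],None,fx=k,fy=k,interpolation=cv2.INTER_CUBIC)
a=np.hstack([crop(s,265,170,66,50,6),crop(s,370,295,66,50,6)])
b=np.hstack([crop(d,310,180,66,50,6),crop(d,235,145,66,50,6)])
cv2.imwrite("pics/crops0.png",np.vstack([a,b]))
E
```

```text
(no output)
```

View pics/crops0.png

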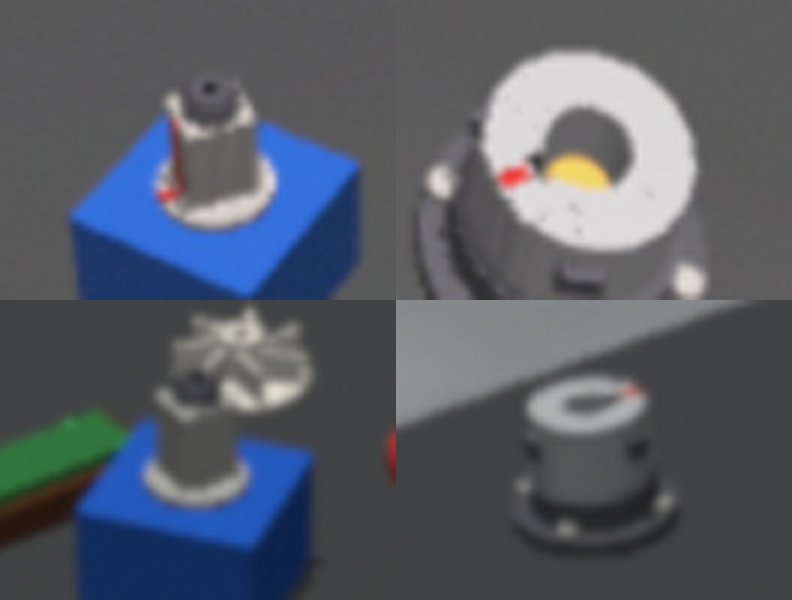

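```bash
cat > h.py <<'E'
import numpy as np,cv2
from scipy.spatial.transform import Rotation as R
from plant import sensors,capture,bot
def cal(c,obs=None):
    h=200/np.tan(np.radians(c["vfov"]/2)); K=np.array([[h,0,c["cx"]],[0,h,c["cy"]],[0,0,1.]])
    if "view" in c: V=np.array(c["view"])
    else:
        T=np.eye(4);T[:3,:3]=R.from_euler('xyz',obs["tcp_rot"]).as_matrix();T[:3,3]=obs["tool_pos"]
        V=np.linalg.inv(T@np.array(c["mount"]))
    return K,V
def tri(obsv):
    A=[];b=[]
    P0=[];
    for K,V,p in obsv:
        d=V[:3,:3].T@np.linalg.solve(K,[p[0],p[1],1]);d/=np.linalg.norm(d);o=-V[:3,:3].T@V[:3,3]
        M=np.eye(3)-np.outer(d,d);A.append(M);b.append(M@o)
    X=np.linalg.solve(sum(A),sum(b)); res=[np.linalg.norm(M@X-v) for M,v in zip(A,b)]
    return X,res
def onz(K,V,p,z):
    d=V[:3,:3].T@np.linalg.solve(K,[p[0],p[1],1]);o=-V[:3,:3].T@V[:3,3]
    return o+d*(z-o[2])/d[2]
def proj(K,V,X):
    q=K@(V[:3,:3]@np.asarray(X)+V[:3,3]);return q[:2]/q[2]
def snap(n,f):
    o=sensors.get_obs();c=capture(n);cv2.imwrite(f"pics/{f}.png",c["frame"]);K,V=cal(c,o)
    np.savez(f"pics/{f}.npz",K=K,V=V);return o,c,K,V
def ld(f): z=np.load(f"pics/{f}.npz");return z["K"],z["V"]
E
python3 - <<'E'
from h import *
a=cal(capture("scene"));b=cal(capture("side"))
np.savez("pics/scene0.npz",K=a[0],V=a[1]);np.savez("pics/side0.npz",K=b[0],V=b[1])
for n,p,q in [("nut",(300,184.2),(342.5,193.5)),("flange",(301.2,201.2),(342.7,209.2)),("rim",(402,320),(266.8,162.5)),("rimred",(389.7,324.5),(274.2,160.2)),
 ("case",(328,241),(313,210)),("lid",(238,240),(387,205)),("imp",(271,278),(349,188)),("pintop",(311,334),(316,160))]:
    X,r=tri([(*a,p),(*b,q)]);print(n,X.round(1),np.round(r,1))
X=onz(*a,(293,202.7),65);print("flangered",X)
o=sensors.get_obs();print(R.from_euler('xyz',o["tcp_rot"]).as_matrix().round(3))
E
```

```text
nut [ 517.1 -119.9  134.9] [0.6 0.6]
flange [ 519.3 -117.3   82.3] [1.7 1.7]
rim [520.5 247.4  88.8] [0.8 0.8]
rimred [545.8 242.1  90.6] [1.3 1.3]
case [506.6  -9.1  34. ] [3. 3.]
lid [ 685.8 -131.5   32. ] [2.1 2.1]
imp [666.8   9.7  38.3] [0.9 0.9]
pintop [668.1 174.4  74.7] [0.5 0.5]
flangered [ 529.75105283 -137.5742471    65.        ]
[[-0.     0.224  0.975]
 [-0.001  0.975 -0.224]
 [-1.    -0.001 -0.   ]]
```

```bash
python3 -m crank '[{"dx":-1,"dy":-4,"dz":10},{"dx":-1,"dy":-8,"dz":20},{"dx":-1,"dy":-12,"dz":30},{"dx":-1,"dy":-16.7,"dz":42},{"dx":-1,"dy":-16.7,"dz":42},{"dx":-1,"dy":-16.7,"dz":42},{"dx":-1,"dy":-16.7,"dz":42},{"dx":-1,"dy":-16.7,"dz":42},{"dx":-1,"dy":-16.7,"dz":42},{"dx":-1,"dy":-16.7,"dz":42},{"dx":-1,"dy":-16.7,"dz":42},{"dx":-1,"dy":-16.7,"dz":42},{"dx":-1,"dy":-16.7,"dz":42},{"dx":-1,"dy":-16.7,"dz":42},{"dx":-1,"dy":-16.7,"dz":42}]' 100; python3 - <<'E'
from h import *
o,c,K,V=snap("wrist","w1");print(o["tool_pos"],o["tcp_rot"],o["time"])
E
```

```text
[117.43967006 511.51492812 226.41499807] [-1.71814016  1.57012091 -1.9439063 ] 0.25invalid input at $[0]: expected keys dx, dy, dz, spin
```

View pics/w1.png

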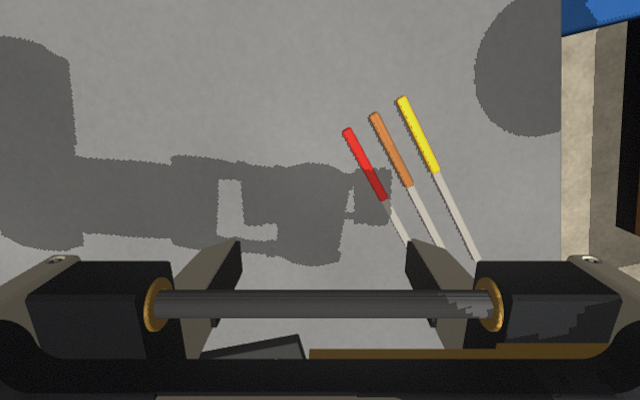

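The call was refused because every row needs all four keys, so the arm hasn't moved.

```bash
python3 -m crank '[{"dx":-1,"dy":-16.7,"dz":42,"spin":0},{"dx":-1,"dy":-16.7,"dz":42,"spin":0},{"dx":-1,"dy":-16.7,"dz":42,"spin":0},{"dx":-1,"dy":-16.7,"dz":42,"spin":0},{"dx":-1,"dy":-16.7,"dz":42,"spin":0},{"dx":-1,"dy":-16.7,"dz":42,"spin":0},{"dx":-1,"dy":-16.7,"dz":42,"spin":0},{"dx":-1,"dy":-16.7,"dz":42,"spin":0},{"dx":-1,"dy":-16.7,"dz":42,"spin":0},{"dx":-1,"dy":-16.7,"dz":42,"spin":0},{"dx":-1,"dy":-16.7,"dz":42,"spin":0},{"dx":-1,"dy":-16.7,"dz":42,"spin":0},{"dx":-1,"dy":-16.7,"dz":42,"spin":0},{"dx":-1,"dy":-16.7,"dz":42,"spin":0}]' 100; python3 - <<'E'
from h import *
o,c,K,V=snap("wrist","w2");print(o["tool_pos"],o["tcp_rot"],o["time"])
E
```

```text
time: 1.47
tool_pos: [488.9, 255.0, 236.4]
tcp_rot: [-3.096, 1.57, 2.961]
contact_force: [-0.7, 0.4, -0.7]
grip_width: 91.6
[488.93101554 255.01248724 236.42363968] [-3.09560607  1.56970387  2.96127939] 1.4667
```

View pics/w2.png

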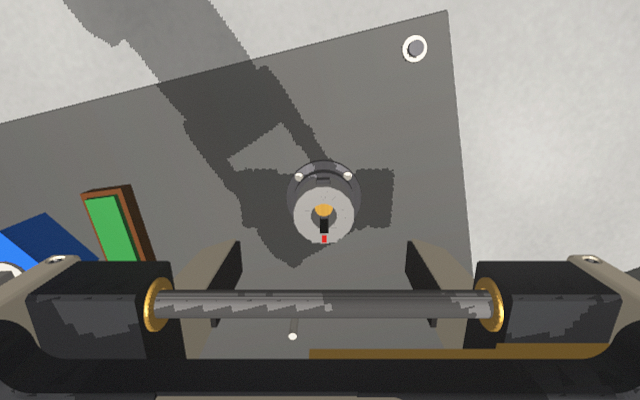

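```bash
python3 - <<'E'
import cv2
s=cv2.imread("pics/w2.png")
cv2.imwrite("pics/w2c.png",cv2.resize(s[170:260,275:375],None,fx=6,fy=6,interpolation=cv2.INTER_CUBIC))
E
```

```text
(no output)
```

View pics/w2c.png

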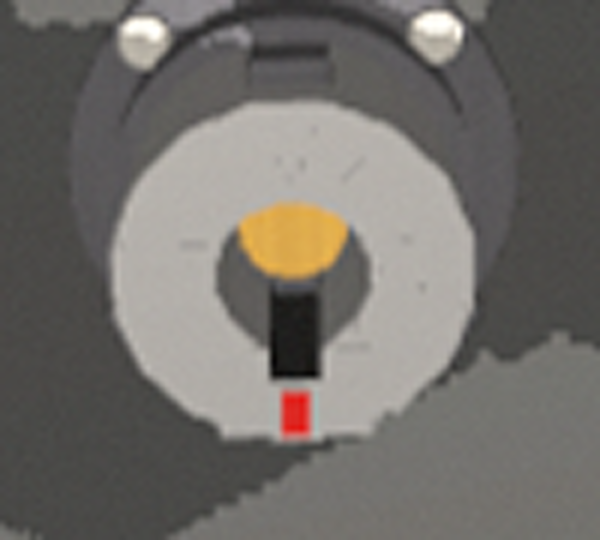

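```bash
python3 - <<'E'
from h import *
w=ld("w2");a=ld("scene0");b=ld("side0")
p=(323.9,215.3)
print(tri([(*w,p),(*a,(402,320))]),tri([(*w,p),(*b,(266.8,162.5))]),tri([(*w,p),(*a,(402,320)),(*b,(266.8,162.5))]))
for z in (84,88):
    c=onz(*w,p,z);r=onz(*w,(324.3,238.8),z);
    L=onz(*w,(275+111/6,215.3),z);Rr=onz(*w,(275+475/6,215.3),z)
    print(c,r-c,np.degrees(np.arctan2(*(r-c)[1::-1])),np.linalg.norm(L-Rr))
c=onz(*a,(402,320),87);r=onz(*a,(389.7,324.5),87);print(c,np.degrees(np.arctan2(*(r-c)[1::-1])))
E
```

```text
(array([519.91780283, 248.43649307,  89.19035319]), [np.float64(0.45184932038943315), np.float64(0.45184932038947623)]) (array([521.16971238, 248.43528484,  87.67042567]), [np.float64(0.8366659324206467), np.float64(0.8366659324205946)]) (array([520.43661527, 248.00971639,  88.55817251]), [np.float64(0.8942514348556473), np.float64(0.6773134821881036), np.float64(1.1663313218047324)])
[521.68396709 248.45239033  84.        ] [ 2.63335958e+01 -5.59008828e+00  5.68434189e-14] -11.984822812884667 63.522347912909105
[520.2130653 248.7766101  88.       ] [ 2.59938853e+01 -5.51797464e+00  5.68434189e-14] -11.984822812884607 62.7028925063445
[518.98258737 247.32269578  87.        ] -13.005523408414689
```

```bash
python3 -m crank '[{"dx":-0.6,"dy":-35.8,"dz":8.3,"spin":0},{"dx":-0.6,"dy":-35.8,"dz":8.3,"spin":0},{"dx":-0.6,"dy":-35.8,"dz":8.3,"spin":0},{"dx":-0.6,"dy":-35.8,"dz":8.3,"spin":0},{"dx":-0.6,"dy":-35.8,"dz":8.3,"spin":0},{"dx":-0.6,"dy":-35.8,"dz":8.3,"spin":0},{"dx":-0.6,"dy":-35.8,"dz":8.3,"spin":0},{"dx":-0.6,"dy":-35.8,"dz":8.3,"spin":0},{"dx":-0.6,"dy":-35.8,"dz":8.3,"spin":0},{"dx":-0.6,"dy":-35.8,"dz":8.3,"spin":0},{"dx":-0.6,"dy":-35.8,"dz":8.3,"spin":0},{"dx":-0.6,"dy":-35.8,"dz":8.3,"spin":0},{"dx":-0.6,"dy":-35.8,"dz":8.3,"spin":0}]' ; python3 - <<'E'
from h import *
o,c,K,V=snap("wrist","w3");print(o["tool_pos"],o["tcp_rot"],o["time"])
E
```

```text
time: 2.6
tool_pos: [490.1, -110.7, 242.8]
tcp_rot: [1.761, 1.57, 1.538]
contact_force: [0.9, 0.3, -0.2]
grip_width: 91.9
[ 490.12073131 -110.67959817  242.8234863 ] [1.76091344 1.57028569 1.53754065] 2.6
```

View pics/w3.png

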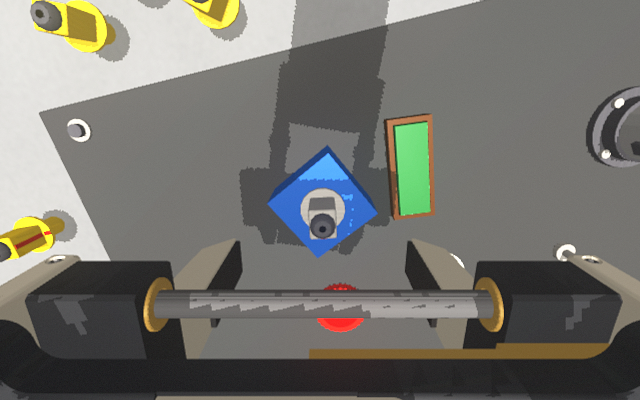

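```bash
python3 - <<'E'
import cv2
s=cv2.imread("pics/w3.png")
cv2.imwrite("pics/w3c.png",cv2.resize(s[180:250,280:370],None,fx=8,fy=8,interpolation=cv2.INTER_CUBIC))
E
```

```text
(no output)
```

View pics/w3c.png

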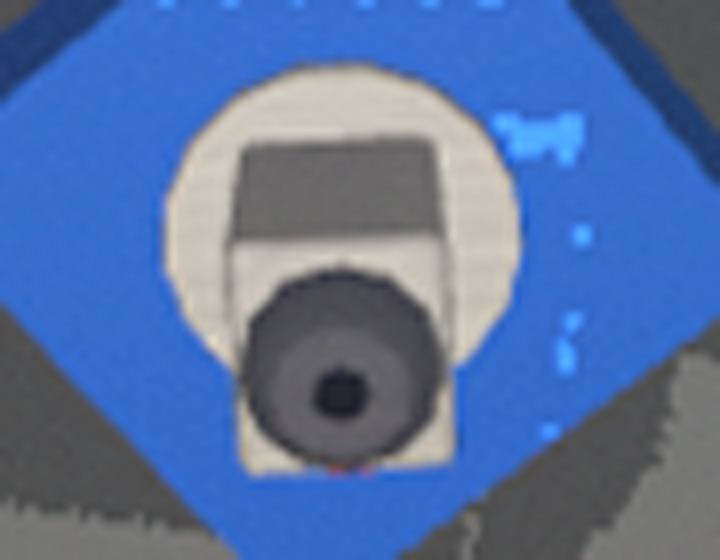

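```bash
python3 - <<'E'
from h import *
w=ld("w3");a=ld("scene0");b=ld("side0")
P=lambda x,y:(280+x/8,180+y/8)
# nut top centre hole
print("nut",tri([(*w,P(341,393)),(*a,(300,184.2)),(*b,(342.5,193.5))]))
print("nut2",tri([(*w,P(341,393)),(*a,(300,184.2))]))
fl=P(343,230)
print("fl",tri([(*w,fl),(*a,(301.2,201.2)),(*b,(342.7,209.2))]))
for z in (120,124):
    q=[onz(*w,P(*c),z) for c in [(232,240),(445,233),(455,463),(248,475)]]
    cen=sum(q)/4; ang=lambda v:np.degrees(np.arctan2(v[1],v[0]))
    print(z,cen,[ang(q[3]-q[0]),ang(q[2]-q[1]),ang(q[1]-q[0])-90,ang(q[2]-q[3])-90],np.linalg.norm(q[0]-q[1]),np.linalg.norm(q[3]-q[0]))
for z in (80,84):
    L=onz(*w,P(164,235),z);r=onz(*w,P(521,235),z);print(z,(L+r)/2,np.linalg.norm(L-r),onz(*w,fl,z), onz(*a,(301.2,201.2),z),onz(*a,(293,202.7),z))
o=sensors.get_obs();M=R.from_euler('xyz',o["tcp_rot"]).as_matrix();print(M.round(3),ang(M[:,2]))
for n,p in dict(casecorner=(432,215)).items(): print(onz(*w,p,40))
E
```

```text
nut (array([ 518.26395623, -118.52363292,  135.23730186]), [np.float64(1.3737746600302512), np.float64(1.2527775177854856), np.float64(1.2787760451829333)])
nut2 (array([ 518.16611602, -117.20225391,  137.57060402]), [np.float64(0.26093365891784326), np.float64(0.26093365891793496)])
fl (array([ 519.01519936, -117.29465793,   82.15371665]), [np.float64(0.41609339252560795), np.float64(1.5095705809000113), np.float64(1.8968916153738657)])
120 [ 520.95724546 -117.48628615  120.        ] [np.float64(-9.890260758084), np.float64(-9.731709042851346), np.float64(-10.80343633131946), np.float64(-9.18104465139075)] 25.084699453091627 30.339010205898717
124 [ 519.35471509 -117.12836594  124.        ] [np.float64(-9.890260758083999), np.float64(-9.731709042851351), np.float64(-10.803436331319645), np.float64(-9.18104465139065)] 24.72684122953376 29.906194005844693
80 [ 520.01480336 -117.56609451   80.        ] 48.002503997283455 [ 519.33379085 -117.34552124   80.        ] [ 517.00614038 -117.98878323   80.        ] [ 536.21040127 -124.32265354   80.        ]
84 [ 518.62411361 -117.25186389   84.        ] 47.403197504978124 [ 517.95160348 -117.03404445   84.        ] [ 518.84961683 -114.49492724   84.        ] [ 537.93289419 -120.78889526   84.        ]
[[ 0.     0.221  0.975]
 [ 0.     0.975 -0.221]
 [-1.     0.     0.   ]] -12.78856480820473
[570.47000959   7.33937772  40.        ]
```

```bash
python3 -m crank '[{"dx":0,"dy":0,"dz":3,"spin":-0.05},{"dx":4,"dy":0,"dz":3,"spin":-0.05},{"dx":7,"dy":0,"dz":3,"spin":-0.05},{"dx":7,"dy":0,"dz":3,"spin":-0.05},{"dx":7,"dy":0,"dz":3,"spin":-0.05},{"dx":7,"dy":0,"dz":3,"spin":-0.05}]' ; python3 - <<'E'
from h import *
o,c,K,V=snap("wrist","w4");print(o["tool_pos"],o["tcp_rot"],o["time"])
M=R.from_euler('xyz',o["tcp_rot"]).as_matrix();print(M.round(3),np.degrees(np.arctan2(M[1,2],M[0,2])))
s=c["frame"]
cv2.imwrite("pics/w4c.png",cv2.resize(s[150:400,180:460],None,fx=2.5,fy=2.4))
E
```

```text
time: 3.15
tool_pos: [520.3, -118.8, 174.4]
tcp_rot: [-0.12, 1.569, -0.294]
contact_force: [0.5, -0.0, 1.1]
grip_width: 91.5
[ 520.29542061 -118.78212398  174.37857601] [-0.11990525  1.56868028 -0.29448357] 3.15
[[ 0.002  0.174  0.985]
 [-0.001  0.985 -0.174]
 [-1.    -0.     0.002]] -10.002585632384985
```

View pics/w4c.png

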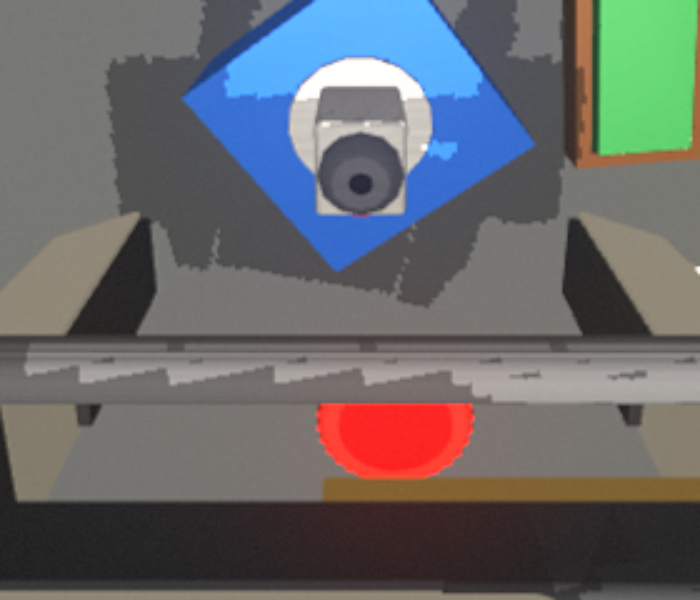

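```bash
python3 - <<'E'
from h import *
w=ld("w4");w3=ld("w3");P=lambda x,y:(180+x/2.5,150+y/2.4)
print(onz(*w,P(361,184),135),tri([(*w,P(361,184)),(*w3,(280+341/8,180+393/8))]))
# flange centre and top
f=P(360,118);print(onz(*w,f,81),tri([(*w,f),(*w3,(280+343/8,180+230/8))]))
E
```

```text
[ 519.57956189 -117.76762168  135.        ] (array([ 521.59533602, -118.10931091,  130.0027932 ]), [np.float64(0.05967102931995122), np.float64(0.0596710293199229)])
[ 517.57624608 -117.51109769   81.        ] (array([ 511.08382982, -115.97588056,  102.67106098]), [np.float64(0.5642409899717225), np.float64(0.5642409899715869)])
```

```bash
python3 -m crank '[{"dx":4,"dy":0.1,"dz":-0.03,"spin":0},{"dx":7,"dy":0.1,"dz":-0.03,"spin":0},{"dx":8.2,"dy":0.1,"dz":-0.03,"spin":0},{"dx":8.6,"dy":0.1,"dz":-0.03,"spin":0},{"dx":8.6,"dy":0.1,"dz":-0.03,"spin":0},{"dx":8.6,"dy":0.1,"dz":-0.03,"spin":0}]' ; python3 - <<'E'
from h import *
o,c,K,V=snap("wrist","w5");print(o["tool_pos"],o["tcp_rot"],o["contact_force"])
s=c["frame"]
cv2.imwrite("pics/w5c.png",cv2.resize(s[150:400,180:460],None,fx=2.5,fy=2.4))
o,c,K,V=snap("side","s5");s=c["frame"]
cv2.imwrite("pics/s5c.png",cv2.resize(s[130:250,270:420],None,fx=5,fy=5,interpolation=cv2.INTER_CUBIC))
E
```

```text
time: 3.7
tool_pos: [520.6, -118.7, 88.6]
tcp_rot: [-0.157, 1.567, -0.332]
contact_force: [-0.2, -0.3, 0.9]
grip_width: 92.0
[ 520.61200986 -118.68136372   88.59747649] [-0.15654908  1.56739001 -0.33227897] [-0.20034494 -0.3130635   0.92049126]
```

View pics/w5c.png

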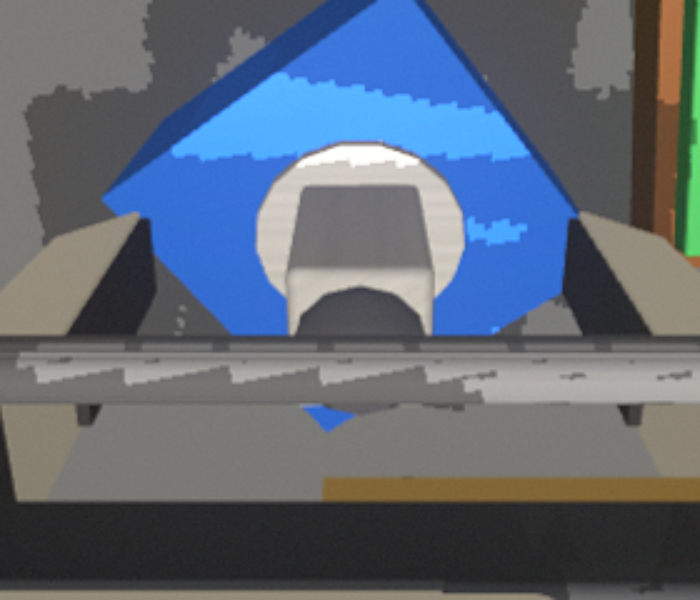

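View pics/s5c.png

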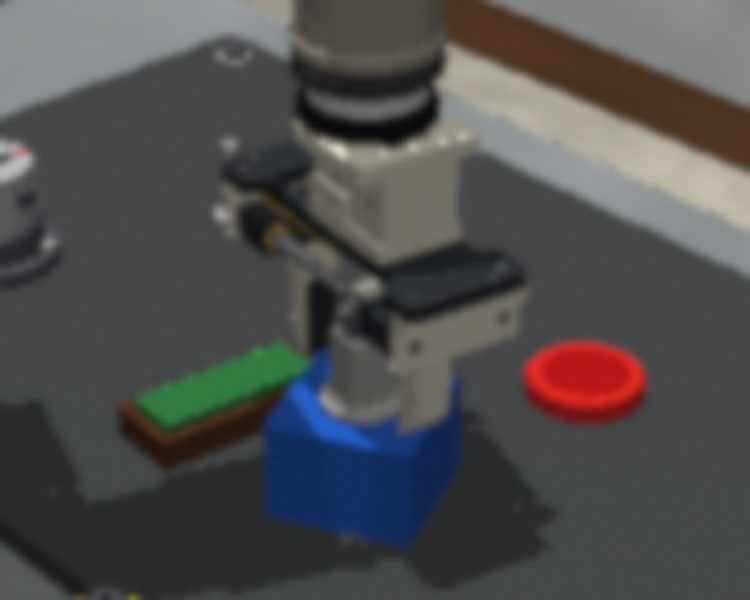

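Centred between the fingers with the tips just above the flange, so I'll close.

```bash
python3 -m crank '[{"dx":0.2,"dy":0,"dz":0,"spin":0},{"dx":0.2,"dy":0,"dz":0,"spin":0},{"dx":0.2,"dy":0,"dz":0,"spin":0},{"dx":0.2,"dy":0,"dz":0,"spin":0},{"dx":0.2,"dy":0,"dz":0,"spin":0},{"dx":0.2,"dy":0,"dz":0,"spin":0},{"dx":0.2,"dy":0,"dz":0,"spin":0},{"dx":0.2,"dy":0,"dz":0,"spin":0},{"dx":0.2,"dy":0,"dz":0,"spin":0},{"dx":0.2,"dy":0,"dz":0,"spin":0},{"dx":0.2,"dy":0,"dz":0,"spin":0},{"dx":0.2,"dy":0,"dz":0,"spin":0}]' 0
```

```text
time: 4.8
tool_pos: [519.9, -118.4, 85.3]
tcp_rot: [-0.056, 1.569, -0.232]
contact_force: [0.2, -0.1, 4.6]
grip_width: 25.5
```

```bash
python3 -m crank '[{"dx":-1,"dy":0,"dz":0,"spin":0},{"dx":-3,"dy":0,"dz":0,"spin":0},{"dx":-5,"dy":0,"dz":0,"spin":0},{"dx":-7,"dy":0,"dz":0,"spin":0},{"dx":-8,"dy":0,"dz":0,"spin":0},{"dx":-8,"dy":0,"dz":0,"spin":0},{"dx":-8,"dy":0,"dz":0,"spin":0}]'; python3 - <<'E'
from h import *
o,c,K,V=snap("wrist","w6");print(o["tool_pos"],o["tcp_rot"],o["contact_force"],o["grip_width"])
s=c["frame"]
cv2.imwrite("pics/w6c.png",cv2.resize(s[150:400,180:460],None,fx=2.5,fy=2.4))
o,c,K,V=snap("side","s6");s=c["frame"]
cv2.imwrite("pics/s6c.png",cv2.resize(s[100:230,270:420],None,fx=4,fy=4,interpolation=cv2.INTER_CUBIC))
E
```

```text
time: 5.38
tool_pos: [519.1, -118.2, 164.4]
tcp_rot: [2.493, 1.571, 2.317]
contact_force: [-0.2, 0.1, -2.2]
grip_width: 25.9
[ 519.08499514 -118.17438708  164.4496166 ] [2.49272331 1.57059464 2.31689008] [-0.24169104  0.05846959 -2.16618097] 25.923309475249706
```

View pics/w6c.png

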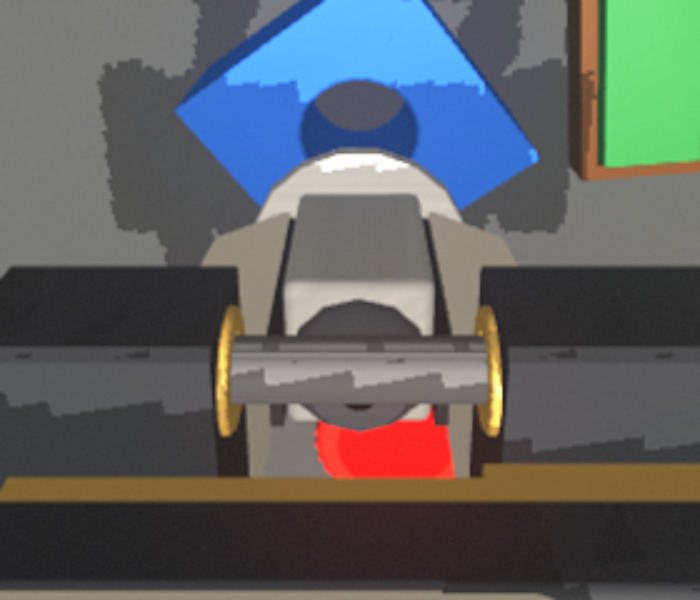

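View pics/s6c.png

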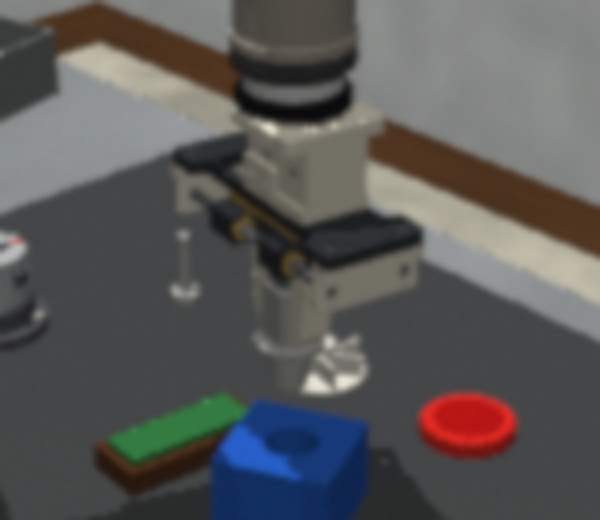

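```bash
python3 - <<'E'
import cv2
s=cv2.imread("pics/w6.png")
cv2.imwrite("pics/w6d.png",cv2.resize(s[205:335,270:380],None,fx=6,fy=4.6,interpolation=cv2.INTER_CUBIC))
E
```

```text
(no output)
```

View pics/w6d.png

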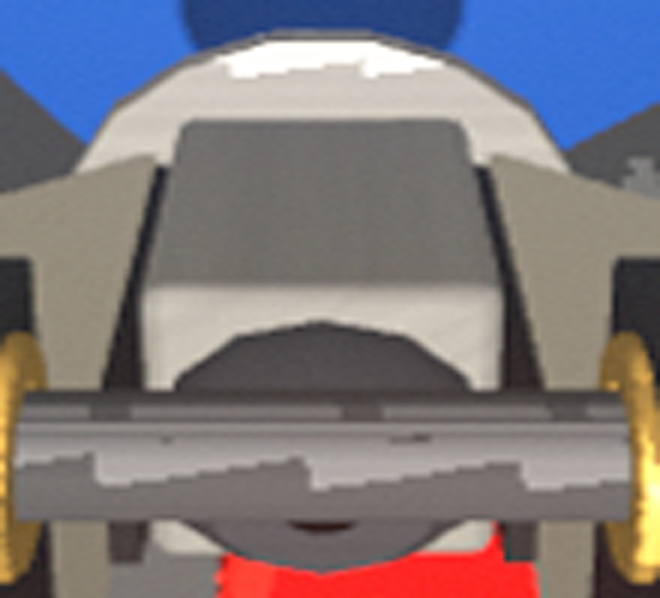

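```bash
python3 - <<'E'
from h import *
c=capture("wrist");K,_=cal(c,sensors.get_obs());M=np.array(c["mount"])
P=lambda x,y:(270+x/6,205+y/4.6)
def onx(p,X):
    d=M[:3,:3]@np.linalg.solve(K,[p[0],p[1],1]);o=M[:3,3];return o+d*(X-o[0])/d[0]
for X in (-34,-38,-42):
    n1,n2,f=onx(P(145,287),X),onx(P(502,287),X),onx(P(330,552),X)
    print(X,"w",n2[1]-n1[1],"yc",(n1[1]+n2[1])/2,"len",f[2]-n1[2],"zc",(f[2]+n1[2])/2, (n1-n2)[2])
for X in (3,0,-3):
    n1,n2=onx(P(183,122),X),onx(P(465,122),X);print(X,n2[1]-n1[1],n1[2], (n1[1]+n2[1])/2, onx(P(325,32),X))
E
```

```text
-34 w 26.258114481454946 yc 0.30747285457913076 len 30.64120595452202 zc 3.0074880955863463 -0.004131270971114986
-38 w 25.408045563926684 yc 0.29157689650394314 len 29.649240716655584 zc 0.2055453238433529 -0.003997526979517829
-42 w 24.55797664639843 yc 0.2756809384287564 len 28.657275478789117 zc -2.5963974478996406 -0.003863782987920672
3 25.930893243108663 -13.32025974988457 0.47280348983564036 [  3.           0.54695753 -24.80621052]
0 25.44637747043125 -14.632360413479532 0.46053971823683604 [  0.           0.5333082  -25.90369751]
-3 24.96186169775384 -15.944461077074479 0.4482759466380317 [ -3.           0.51965887 -27.0011845 ]
```

```bash
python3 -m crank '[{"dx":0,"dy":36.1,"dz":-6.3,"spin":0.035},{"dx":0,"dy":36.1,"dz":-6.3,"spin":0.035},{"dx":0,"dy":36.1,"dz":-6.3,"spin":0.035},{"dx":0,"dy":36.1,"dz":-6.3,"spin":0.035},{"dx":0,"dy":36.1,"dz":-6.3,"spin":0.035},{"dx":0,"dy":36.1,"dz":-6.3,"spin":0.035},{"dx":0,"dy":36.1,"dz":-6.3,"spin":0.035},{"dx":0,"dy":36.1,"dz":-6.3,"spin":0.035},{"dx":0,"dy":36.1,"dz":-6.3,"spin":0.035},{"dx":0,"dy":36.1,"dz":-6.3,"spin":0.035},{"dx":0,"dy":36.1,"dz":-6.3,"spin":0.035},{"dx":0,"dy":36.1,"dz":-6.3,"spin":0.035},{"dx":0,"dy":36.1,"dz":-6.3,"spin":0.035},{"dx":0,"dy":36.1,"dz":-6.3,"spin":0.035}]'; python3 - <<'E'
from h import *
o,c,K,V=snap("wrist","w7");print(o["tool_pos"],o["contact_force"],o["grip_width"],o["time"])
M=R.from_euler('xyz',o["tcp_rot"]).as_matrix();print(M.round(3),np.degrees(np.arctan2(M[1,2],M[0,2])))
w=c["frame"];w=cv2.resize(w[150:350,220:430],None,fx=3.5,fy=2.9,interpolation=cv2.INTER_CUBIC)
cv2.imwrite("pics/w7c.png",w)
f=lambda s,x,y:cv2.resize(s[y:y+110,x:x+110],None,fx=3.6,fy=5,interpolation=cv2.INTER_CUBIC)
_,a,_,_=snap("scene","a7");_,b,_,_=snap("side","b7")
cv2.imwrite("pics/ab7.png",np.hstack([f(a["frame"],345,250),f(b["frame"],215,90)]))
E
```

```text
time: 6.7
tool_pos: [520.6, 246.8, 164.5]
tcp_rot: [-2.412, 1.57, -2.625]
contact_force: [1.1, 0.6, -3.3]
grip_width: 26.0
[520.58327535 246.82547101 164.48407466] [ 1.05179321  0.5874571  -3.29831427] 25.96384127549788 6.7
[[-0.001  0.211  0.977]
 [-0.     0.977 -0.211]
 [-1.    -0.    -0.001]] -12.187321592467967
```

View pics/w7c.png

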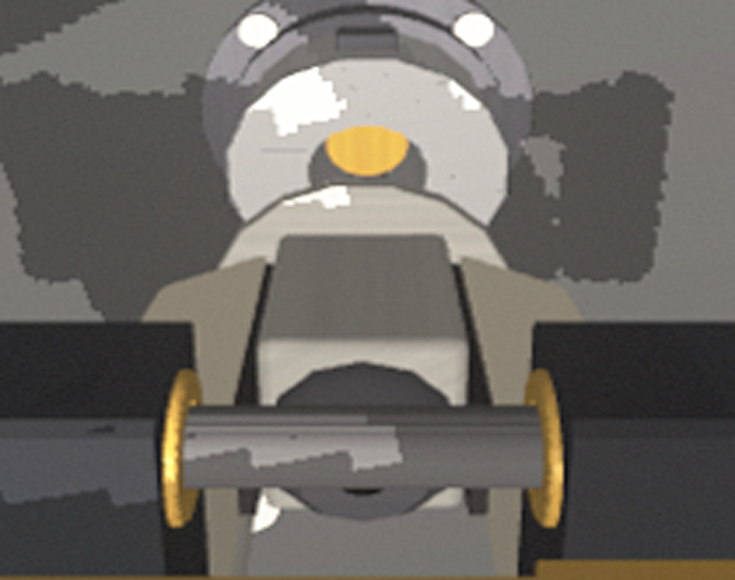

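View pics/ab7.png

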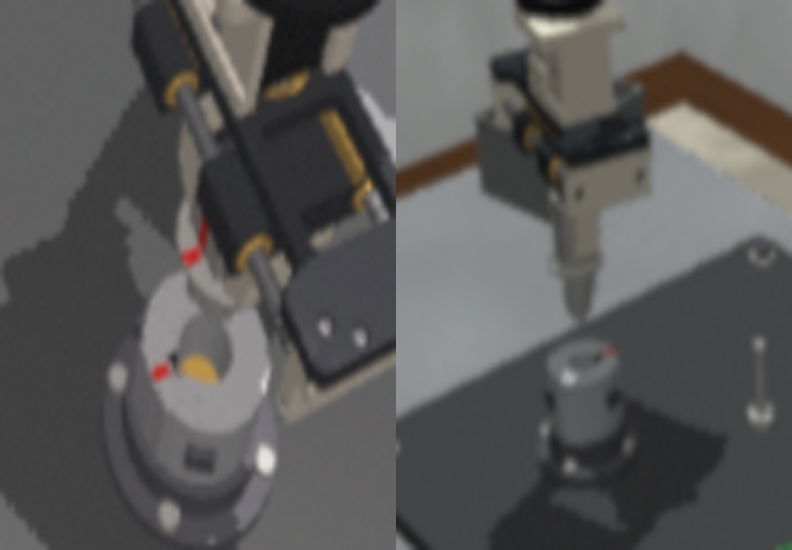

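```bash
python3 - <<'E'
from h import *
c=capture("wrist");o=sensors.get_obs();K,_=cal(c,o);M=np.array(c["mount"])
P=lambda x,y:(220+x/3.5,150+y/2.9)
def onx(p,X):
    d=M[:3,:3]@np.linalg.solve(K,[p[0],p[1],1]);o=M[:3,3];return o+d*(X-o[0])/d[0]
for zr in (87,89,91):
    X=o["tool_pos"][2]-zr
    e=onx(P(368,57),X);b=onx(P(368,125),X);l=onx(P(228,155),X);r=onx(P(508,155),X)
    print(zr,"rim zc",e[2]+31,"bore zc",b[2]+13.2,"yc",(l+r)[1]/2,"w",(r-l)[1])
f=onx(P(364,186),4);print("flange zc",f[2]+24,f[1])
# w2 same method
P=lambda x,y:(275+x/6,170+y/6)
for zr in (87,89,91):
    X=236.4-zr
    e=onx(P(294,100),X);b=onx(P(294,203),X);l=onx(P(111,272),X);r=onx(P(475,272),X);k=onx(P(294,378),X)
    print(zr,"rim zc",e[2]+31,"bore",b[2]+13.2,"key",k[2]-19.5,"yc",(l+r)[1]/2,"w",(r-l)[1])
E
```

```text
87 rim zc -0.6048881486598674 bore zc 0.175509627641528 yc 1.661932792636609 w 62.84794819951821
89 rim zc -1.0461091430530018 bore zc -0.42357011518999244 yc 1.646501808609079 w 62.31399308380206
91 rim zc -1.4873301374461292 bore zc -1.022649858021527 yc 1.631070824581549 w 61.78003796808592
flange zc 0.8215096800214781 0.4806281095705137
87 rim zc 32.64289915491035 bore 33.08349006992148 key 32.8949297138701 yc 0.8845363756591169 w 62.91252540397129
89 rim zc 32.087895513406764 bore 32.409637949206655 key 32.009245905428955 yc 0.877767497973311 w 62.50261226012417
91 rim zc 31.532891871903175 bore 31.735785828491796 key 31.12356209698781 yc 0.8709986202875033 w 62.09269911627703
```

```bash
python3 -m crank '[{"dx":0,"dy":0.12,"dz":-0.12,"spin":0},{"dx":1,"dy":0.12,"dz":-0.12,"spin":0},{"dx":2.5,"dy":0.12,"dz":-0.12,"spin":0},{"dx":3,"dy":0.12,"dz":-0.12,"spin":0},{"dx":3.3,"dy":0.12,"dz":-0.12,"spin":0},{"dx":3.5,"dy":0.12,"dz":-0.12,"spin":0},{"dx":3.5,"dy":0.12,"dz":-0.12,"spin":0},{"dx":3.5,"dy":0.12,"dz":-0.12,"spin":0}]'; python3 - <<'E'
from h import *
o,c,K,V=snap("wrist","w8");print(o["tool_pos"],o["contact_force"],o["moment"],o["grip_width"],o["time"])
w=c["frame"];w=cv2.resize(w[150:350,220:430],None,fx=3.5,fy=2.9,interpolation=cv2.INTER_CUBIC)
cv2.imwrite("pics/w8c.png",w)
f=lambda s,x,y:cv2.resize(s[y:y+110,x:x+110],None,fx=3.6,fy=5,interpolation=cv2.INTER_CUBIC)
_,a,_,_=snap("scene","a8");_,b,_,_=snap("side","b8")
cv2.imwrite("pics/ab8.png",np.hstack([f(a["frame"],345,250),f(b["frame"],215,90)]))
E
```

```text
time: 7.57
tool_pos: [519.8, 249.7, 130.1]
tcp_rot: [0.642, 1.57, 0.432]
contact_force: [-0.3, -0.2, -1.5]
grip_width: 25.7
[519.78763779 249.74153812 130.06347068] [-0.28962881 -0.18538704 -1.53223437] [-0.10038115 -0.01650487  0.03680092] 25.730193130133976 7.5667
```

View pics/ab8.png

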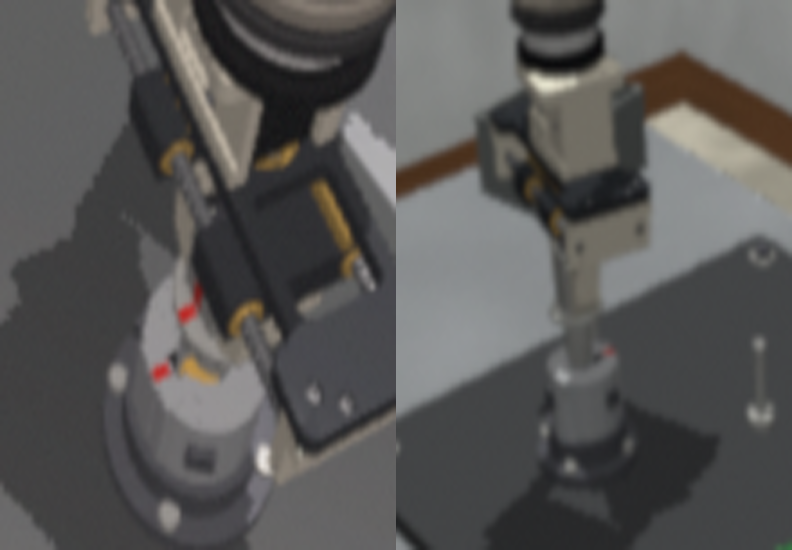

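```bash
python3 - <<'E'
from h import *
for i in range(5):
    c=capture("wrist");o=sensors.get_obs();print(o["tool_pos"].round(2),o["contact_force"].round(2),o["joint_positions"].round(4))
w=c["frame"];w=cv2.resize(w[150:350,220:430],None,fx=3.5,fy=2.9,interpolation=cv2.INTER_CUBIC)
cv2.imwrite("pics/w9c.png",w)
E
```

```text
[519.74 249.69 130.19] [-0.31 -0.52 -1.51] [ 3.1490e-01  5.2440e-01  1.5145e+00  1.0000e-04  1.1017e+00 -1.0451e+00]
[519.68 249.67 130.1 ] [-0.07  0.65 -1.48] [ 0.3149  0.5245  1.5147  0.      1.1017 -1.0451]
[519.64 249.69 130.04] [ 0.26 -0.89 -2.27] [ 3.1500e-01  5.2460e-01  1.5147e+00  1.0000e-04  1.1016e+00 -1.0451e+00]
[519.62 249.65 129.97] [ 0.1   0.17 -1.88] [ 3.1490e-01  5.2470e-01  1.5148e+00  1.0000e-04  1.1016e+00 -1.0451e+00]
[519.58 249.64 129.9 ] [ 0.5  -0.6  -1.85] [ 3.1490e-01  5.2480e-01  1.5149e+00  1.0000e-04  1.1016e+00 -1.0451e+00]
```

View pics/w9c.png

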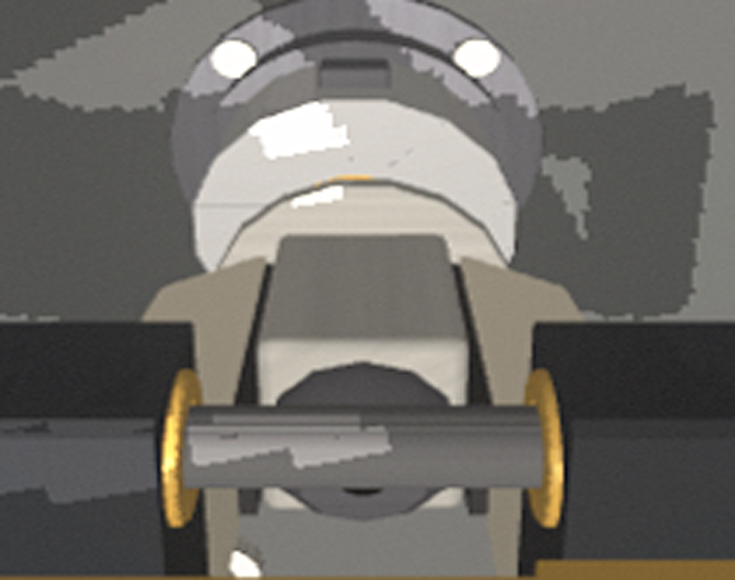

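```bash
python3 - <<'E'
from h import *
c=capture("wrist");o=sensors.get_obs();K,_=cal(c,o);M=np.array(c["mount"])
P=lambda x,y:(220+x/3.5,150+y/2.9)
def onx(p,X):
    d=M[:3,:3]@np.linalg.solve(K,[p[0],p[1],1]);o=M[:3,3];return o+d*(X-o[0])/d[0]
for zr in (87,89,91):
    X=o["tool_pos"][2]-zr
    e=onx(P(355,98),X);l=onx(P(193,215),X);r=onx(P(517,215),X)
    print(zr,"rim zc",e[2]+31,"yc",(l+r)[1]/2,"w",(r-l)[1])
print(o["tool_pos"])
E
```

```text
87 rim zc 1.1207354920985964 yc -1.1095665453396872 w 63.25145147426839
89 rim zc 0.5852176839626537 yc -1.1000464534235395 w 62.6201990331582
91 rim zc 0.04969987582670399 yc -1.0905263615073935 w 61.988946592047995
[519.53854217 249.63252521 129.84460705]
```

```bash
python3 -m crank '[{"dx":-0.2,"dy":-0.16,"dz":0,"spin":0},{"dx":-0.2,"dy":-0.16,"dz":0,"spin":0},{"dx":-0.2,"dy":-0.16,"dz":0,"spin":0},{"dx":-0.2,"dy":-0.16,"dz":0,"spin":0},{"dx":-0.2,"dy":-0.16,"dz":0,"spin":0}]'; python3 - <<'E'
from h import *
c=capture("wrist");o=sensors.get_obs();print(o["tool_pos"].round(2),o["contact_force"].round(2))
w=c["frame"];w=cv2.resize(w[150:350,220:430],None,fx=3.5,fy=2.9,interpolation=cv2.INTER_CUBIC)
cv2.imwrite("pics/w10c.png",w)
E
```

```text
time: 8.43
tool_pos: [519.2, 248.0, 131.7]
tcp_rot: [1.537, 1.571, 1.326]
contact_force: [-0.5, 0.2, -1.3]
grip_width: 25.9
[519.17 248.04 131.69] [-0.14  0.26 -2.4 ]
```

View pics/w10c.png

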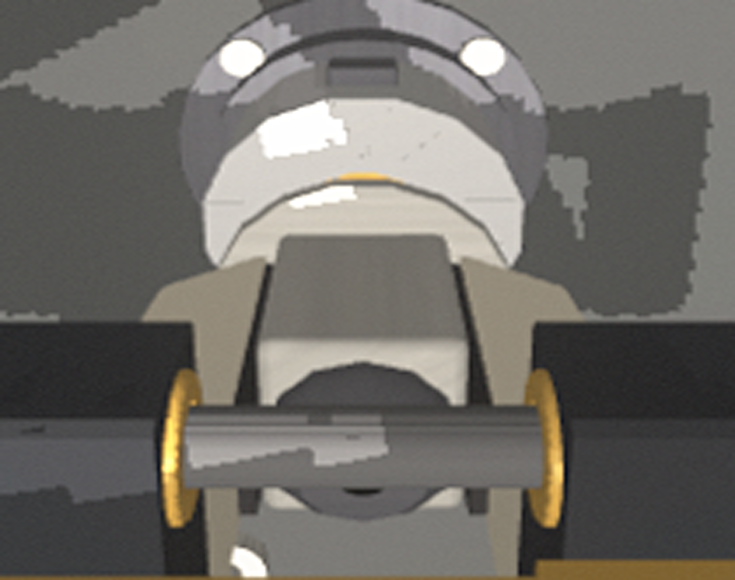

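```bash
python3 -m crank '[{"dx":0.3,"dy":0,"dz":0,"spin":0},{"dx":0.6,"dy":0,"dz":0,"spin":0},{"dx":0.8,"dy":0,"dz":0,"spin":0},{"dx":1,"dy":0,"dz":0,"spin":0},{"dx":1,"dy":0,"dz":0,"spin":0},{"dx":1,"dy":0,"dz":0,"spin":0}]'; python3 - <<'E'
from h import *
o=sensors.get_obs();print(o["moment"])
c=capture("wrist");o=sensors.get_obs();print(o["tool_pos"].round(2),o["contact_force"].round(2))
E
```

```text
time: 8.98
tool_pos: [519.6, 248.0, 121.5]
tcp_rot: [0.23, 1.57, 0.02]
contact_force: [3.0, 0.7, -4.6]
grip_width: 25.6
[-0.0332493  -0.69757673 -0.01682459]
[519.63 247.99 121.6 ] [ 4.07  0.77 -4.01]
```

```bash
python3 -m crank '[{"dx":0,"dy":0,"dz":0.08,"spin":0},{"dx":0.2,"dy":0,"dz":0.08,"spin":0},{"dx":0.4,"dy":0,"dz":0.08,"spin":0},{"dx":0.5,"dy":0,"dz":0.08,"spin":0},{"dx":0.5,"dy":0,"dz":0.08,"spin":0},{"dx":0.5,"dy":0,"dz":0.08,"spin":0}]'; python3 - <<'E'
from h import *
o=sensors.get_obs();print(o["moment"])
c=capture("wrist");o=sensors.get_obs();print(o["tool_pos"].round(2),o["contact_force"].round(2))
w=c["frame"];w=cv2.resize(w[150:350,220:430],None,fx=3.5,fy=2.9,interpolation=cv2.INTER_CUBIC)
cv2.imwrite("pics/w11c.png",w)
f=lambda s,x,y:cv2.resize(s[y:y+110,x:x+110],None,fx=3.6,fy=5,interpolation=cv2.INTER_CUBIC)
_,a,_,_=snap("scene","a11");_,b,_,_=snap("side","b11")
cv2.imwrite("pics/ab11.png",np.hstack([f(a["frame"],345,250),f(b["frame"],215,90)]))
E
```

```text
time: 9.53
tool_pos: [519.8, 247.9, 116.6]
tcp_rot: [-2.982, 1.57, 3.09]
contact_force: [0.9, -0.7, -2.7]
grip_width: 25.7
[ 0.01013882 -0.30204376  0.02785741]
[519.82 247.88 116.57] [ 1.72  0.13 -2.98]
```

View pics/ab11.png

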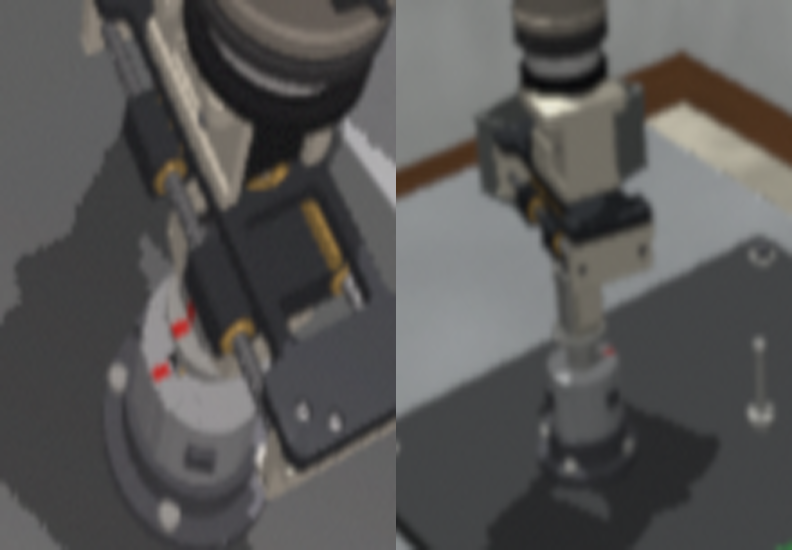

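```bash
python3 -m crank '[{"dx":0.2,"dy":0,"dz":0.03,"spin":0},{"dx":0.4,"dy":0,"dz":0.03,"spin":0},{"dx":0.6,"dy":0,"dz":0.03,"spin":0},{"dx":0.8,"dy":0,"dz":0.03,"spin":0},{"dx":0.8,"dy":0,"dz":0.03,"spin":0},{"dx":0.8,"dy":0,"dz":0.03,"spin":0}]'; python3 - <<'E'
from h import *
o=sensors.get_obs();print(o["moment"])
c=capture("wrist");o=sensors.get_obs();print(o["tool_pos"].round(2),o["contact_force"].round(2))
E
```

```text
time: 10.18
tool_pos: [520.1, 247.8, 108.5]
tcp_rot: [-2.803, 1.57, -3.014]
contact_force: [-0.8, -0.7, -2.4]
grip_width: 25.7
[-0.03501029  0.04493838  0.00162968]
[520.19 247.82 108.66] [-0.38  0.6  -2.09]
```

```bash
python3 -m crank '[{"dx":0.2,"dy":0,"dz":0,"spin":0},{"dx":0.4,"dy":0,"dz":0,"spin":0},{"dx":0.6,"dy":0,"dz":0,"spin":0},{"dx":0.6,"dy":0,"dz":0,"spin":0},{"dx":0.6,"dy":0,"dz":0,"spin":0}]'; python3 -m crank '[{"dx":0.1,"dy":0,"dz":0,"spin":0},{"dx":0.2,"dy":0,"dz":0,"spin":0},{"dx":0.3,"dy":0,"dz":0,"spin":0},{"dx":0.3,"dy":0,"dz":0,"spin":0},{"dx":0.3,"dy":0,"dz":0,"spin":0}]'
```

```text
time: 10.65
tool_pos: [520.4, 247.9, 103.3]
tcp_rot: [0.629, 1.57, 0.418]
contact_force: [-2.6, -0.7, 5.2]
grip_width: 26.0
time: 11.07
tool_pos: [520.4, 247.9, 100.6]
tcp_rot: [0.532, 1.57, 0.322]
contact_force: [-1.9, -1.3, 7.7]
grip_width: 25.8
```

```bash
python3 - <<'E'
from h import *
o=sensors.get_obs();print(o["moment"])
o,c,K,V=snap("wrist","w12");print(o["tool_pos"].round(2),o["contact_force"].round(2),o["time"])
w=c["frame"];w=cv2.resize(w[150:350,220:430],None,fx=3.5,fy=2.9,interpolation=cv2.INTER_CUBIC)
cv2.imwrite("pics/w12c.png",w)
f=lambda s,x,y:cv2.resize(s[y:y+110,x:x+110],None,fx=3.6,fy=5,interpolation=cv2.INTER_CUBIC)
_,a,_,_=snap("scene","a12");_,b,_,_=snap("side","b12")
cv2.imwrite("pics/ab12.png",np.hstack([f(a["frame"],345,250),f(b["frame"],215,90)]))
E
```

```text
[-0.15033135  0.48748996 -0.02385532]
[520.45 247.9  100.57] [-1.91 -1.28  7.71] 11.0667
```

View pics/ab12.png

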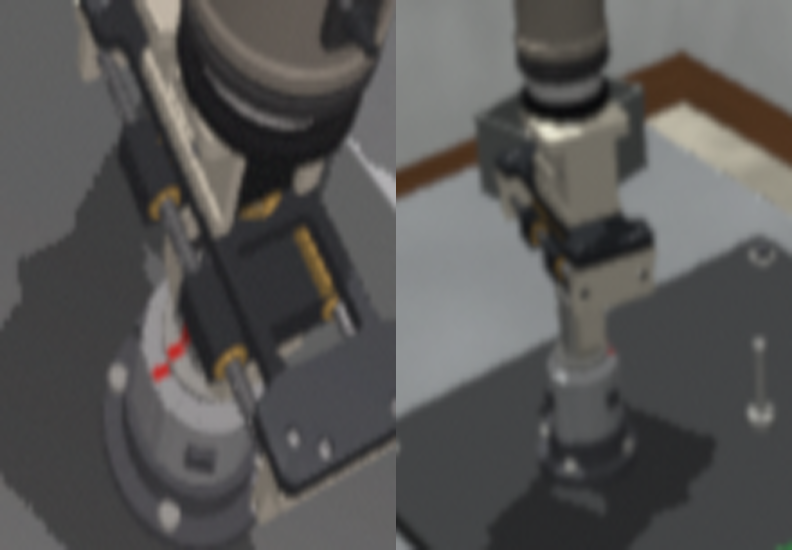

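View pics/w12c.png

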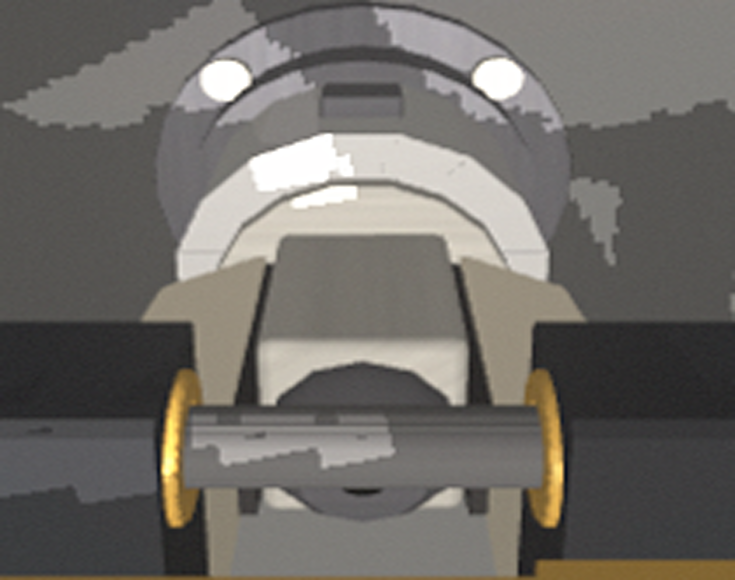

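```bash
python3 -m crank '[{"dx":0.1,"dy":0,"dz":-0.03,"spin":0},{"dx":0.2,"dy":0,"dz":-0.03,"spin":0},{"dx":0.2,"dy":0,"dz":-0.03,"spin":0},{"dx":0.2,"dy":0,"dz":-0.03,"spin":0}]';python3 -m crank '[{"dx":0.1,"dy":0,"dz":0,"spin":0},{"dx":0.15,"dy":0,"dz":0,"spin":0},{"dx":0.15,"dy":0,"dz":0,"spin":0},{"dx":0.15,"dy":0,"dz":0,"spin":0}]'
```

```text
time: 11.55
tool_pos: [520.4, 247.9, 98.8]
tcp_rot: [0.431, 1.569, 0.22]
contact_force: [-2.2, -1.0, 8.2]
grip_width: 26.2
time: 11.88
tool_pos: [520.4, 247.9, 97.4]
tcp_rot: [0.415, 1.569, 0.204]
contact_force: [-1.2, -1.5, 8.5]
grip_width: 25.7
```

```bash
python3 -m crank '[{"dx":0.1,"dy":0,"dz":-0.02,"spin":0},{"dx":0.15,"dy":0,"dz":-0.02,"spin":0},{"dx":0.15,"dy":0,"dz":-0.02,"spin":0},{"dx":0.15,"dy":0,"dz":-0.02,"spin":0},{"dx":0.15,"dy":0,"dz":-0.02,"spin":0}]';python3 -m crank '[{"dx":0.1,"dy":0,"dz":0,"spin":0},{"dx":0.1,"dy":0,"dz":0,"spin":0},{"dx":0.1,"dy":0,"dz":0,"spin":0},{"dx":0.1,"dy":0,"dz":0,"spin":0}]'
```

```text
time: 12.3
tool_pos: [520.4, 247.9, 96.1]
tcp_rot: [0.371, 1.569, 0.161]
contact_force: [-1.5, -1.7, 9.5]
grip_width: 25.9
time: 12.63
tool_pos: [520.4, 247.9, 95.3]
tcp_rot: [0.371, 1.569, 0.16]
contact_force: [-1.7, -1.6, 10.1]
grip_width: 26.0
```

```bash
python3 -m crank '[{"dx":0.1,"dy":0,"dz":0,"spin":0},{"dx":0.1,"dy":0,"dz":0,"spin":0},{"dx":0.1,"dy":0,"dz":0,"spin":0},{"dx":0.1,"dy":0,"dz":0,"spin":0}]';python3 -m crank '[{"dx":0.1,"dy":0,"dz":0,"spin":0},{"dx":0.1,"dy":0,"dz":0,"spin":0},{"dx":0.1,"dy":0,"dz":0,"spin":0},{"dx":0.1,"dy":0,"dz":0,"spin":0}]'
```

```text
time: 12.97
tool_pos: [520.4, 247.9, 95.3]
tcp_rot: [0.378, 1.568, 0.167]
contact_force: [-4.4, -2.8, 16.9]
grip_width: 25.8
time: 13.3
tool_pos: [520.4, 247.9, 95.2]
tcp_rot: [0.384, 1.568, 0.174]
contact_force: [-7.4, -2.8, 24.3]
grip_width: 25.6
```

```bash
python3 - <<'E'
from h import *
o,c,K,V=snap("wrist","w13");print(o["tool_pos"].round(2),o["contact_force"].round(2),o["time"])
w=c["frame"];w=cv2.resize(w[150:350,220:430],None,fx=3.5,fy=2.9,interpolation=cv2.INTER_CUBIC)
cv2.imwrite("pics/w13c.png",w)
f=lambda s,x,y:cv2.resize(s[y:y+60,x:x+60],None,fx=6.5,fy=9,interpolation=cv2.INTER_CUBIC)
_,a,_,_=snap("scene","a13");_,b,_,_=snap("side","b13")
cv2.imwrite("pics/ab13.png",np.hstack([f(a["frame"],370,290),f(b["frame"],240,135)]))
E
```

```text
[520.43 247.93  95.21] [-7.4  -2.76 24.32] 13.3
```

View pics/ab13.png

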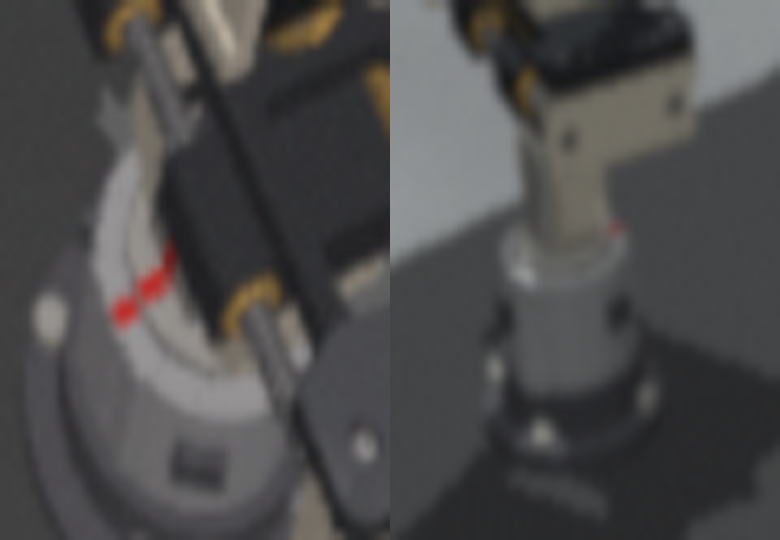

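View pics/w13c.png

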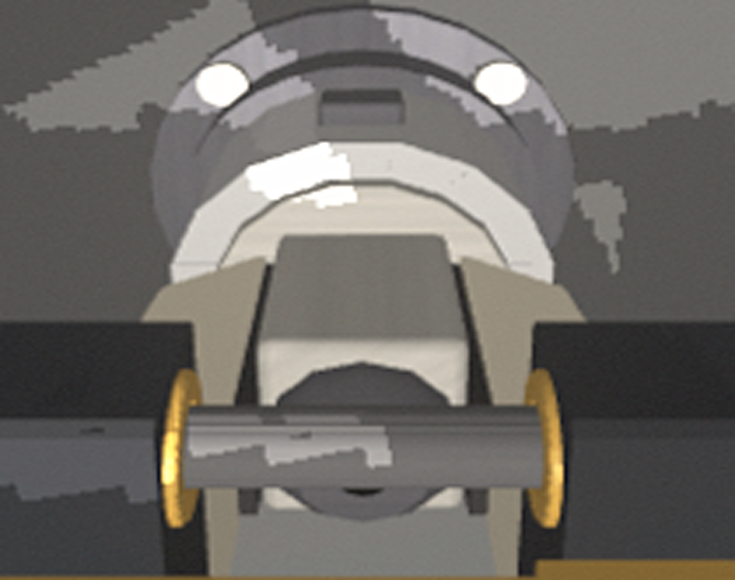

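Hard stop: z stays at 95.2 while the force climbs from 10 to 24 N, the flange sits flush on the rim and the red marks line up. I'll hold briefly to see whether it's stable.

```bash
python3 -m crank '[{"dx":0,"dy":0,"dz":-0.04,"spin":0},{"dx":0,"dy":0,"dz":-0.04,"spin":0},{"dx":0,"dy":0,"dz":-0.04,"spin":0},{"dx":0,"dy":0,"dz":-0.04,"spin":0},{"dx":0,"dy":0,"dz":-0.04,"spin":0},{"dx":0,"dy":0,"dz":-0.04,"spin":0}]'; python3 -m crank '[{"dx":0,"dy":0,"dz":0,"spin":0},{"dx":0,"dy":0,"dz":0,"spin":0},{"dx":0,"dy":0,"dz":0,"spin":0},{"dx":0,"dy":0,"dz":0,"spin":0},{"dx":0,"dy":0,"dz":0,"spin":0},{"dx":0,"dy":0,"dz":0,"spin":0},{"dx":0,"dy":0,"dz":0,"spin":0},{"dx":0,"dy":0,"dz":0,"spin":0}]'
```

```text
time: 13.95
tool_pos: [520.5, 247.9, 95.3]
tcp_rot: [0.344, 1.567, 0.134]
contact_force: [-5.4, -3.9, 22.9]
grip_width: 25.5
time: 14.62
tool_pos: [520.4, 247.9, 95.2]
tcp_rot: [0.332, 1.567, 0.121]
contact_force: [-5.7, -3.2, 23.6]
grip_width: 26.0
```

```bash
python3 - <<'E'
from h import *
o,c,K,V=snap("wrist","w14");M=R.from_euler('xyz',o["tcp_rot"]).as_matrix();print(np.degrees(np.arctan2(M[1,2],M[0,2])),np.degrees(np.arccos(-M[2,0])),np.abs(o["dq"]).max())
_,a,_,_=snap("scene","a14")
w=c["frame"];cv2.imwrite("pics/fin.png",np.vstack([cv2.resize(a["frame"][150:400,150:550],None,fx=1.4,fy=1.4),cv2.resize(w[150:350,150:550],None,fx=1.4,fy=1.2)])[:600])
E
```

```text
-12.066890086354231 0.22589584629659762 0.00196668153807234
```

View pics/fin.png

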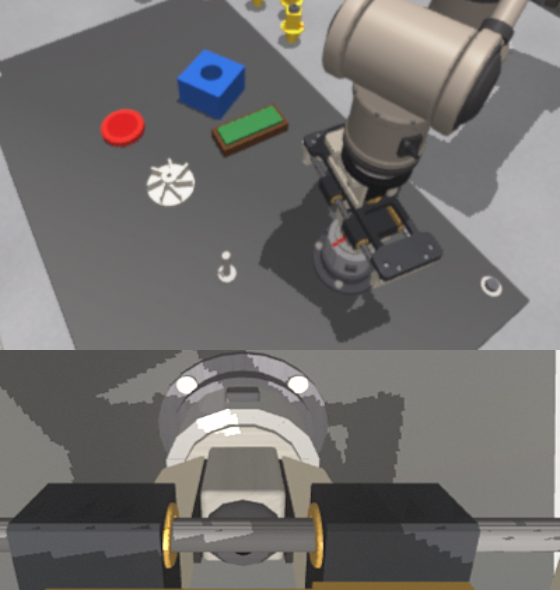

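The bystanders are where they were, the arm is still, the holder is home and the tool is 0.2° off vertical. Handing in.

```bash
python3 -c "
from plant import bot
print(bot.close_job())"
```

```text
the job is handed in; nothing more can be done
None
```

The holder is seated fully home in the socket, still gripped and pressed down, and the job is handed in at about 15 s of the 45 s. No verdict was reported, and the plunger's travel could not be read directly.

**What I did:** I gripped the chrome holder by its flats, lifted it out of the rack and carried it over the socket. There I lined it up to about -12° yaw, so the key entered the keyway without any turning in contact. I then pushed down through the spring until it stopped hard.

**Last checks:**
- **Seating:** the height held at 95.2 mm while the push rose from 10 to about 24 N, then stayed steady at 23–24 N. The flange is flush on the rim and the red marks line up.
- **Grip and pose:** the finger opening is 26 mm, I saw no slip in the hand, the tool is 0.2° off vertical, and the arm is still.
- **Bystanders:** the impeller, jar lid, ejector pin and stone case look undisturbed in the last scene picture.

**What disagreed or failed:**
- **First move:** it was refused because a key was missing from the rows; nothing moved.
- **Heights:** the height estimates from the cameras differed by a few mm, so I took the final depth from the force.
- **Arm settling:** the arm was slow to settle, so one sideways correction came out 1.6 mm off; I fixed it before inserting.
- **Side load:** a small side load of about 6 N remains at the end.

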